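# Find the release notch in the sample changer's rim and press its key

## Robot

A 6-joint arm with a two-finger parallel gripper is mounted at the origin on the work surface. World frame = base frame: x ahead of the robot, y to its left, z up, the work surface at z = 0. Lengths are in m, angles in rad, forces in N, time in s.
With the tool pointing down it reaches from about 0.375 to 0.925 m from the base axis. Payload 5.7 kg.
Tool frame: the origin (TCP) lies midway between the tips of the shut fingers; the grasp point (between the pads) lies 19 mm behind it; z points along the fingers, y is the line along which they close (so a half turn about z gives the same grasp; the last joint's range is limited). The gripper opens to 88 mm and grips with 3 to 60 N. Pads are 20 mm wide; open, the fingers measure 115 mm over their backs; the gripper's body (75 mm by 178 mm) begins 61 mm behind the grasp point.
Start: joints at [-1.406, 0.359, 1.51, -0, 1.272, -0.115], TCP at [0.166, -0.577, 0.223] pointing down, gripper open.
Joint ranges: [-2.97, 2.97], [-1.01, 2.36], [0.21, 2.38], [-0.96, 4.11], [0.2, 2.71], [-2.98, 2.98]. Speed limits (rad/s): [2.39, 2.39, 3.14, 3.14, 3.14, 3.14].

## Interface

Orientations are given as a unit quaternion [x, y, z, w].
In Python, from bench import move_ptp, servo_line, goto_joints, move_gripper, sleep, inverse_kinematics, capture, PlanningError, close_job, spot_in, silhouettes, current_clock, current_joint_pos, current_qvel, current_joint_torque, current_position, current_orientation, current_force, current_torque, current_finger_gap, current_grip_force gives the robot as it stands. Calls block until the motion is done:
- move_ptp(position, orientation): joint-space move of the TCP to a pose.
- servo_line(position, orientation=None, rate=0.15, contact_N=None): straight line of the TCP; orientation=None keeps the orientation; rate is the mean speed in m/s. With contact_N (N) it stops when the force on the tool has changed by that much, and returns True; else False.
- goto_joints(angles): joint-space move.
- move_gripper(opening): finger opening in m; the grip force is fixed at half the most; returns when the fingers have stopped.
- sleep(seconds).
- inverse_kinematics(position, orientation): joint angles nearest the present ones, or None.
- capture(name): name is "scene" or "top" or "wrist"; returns a dict with "image" (480x640x3 uint8, blue, green, red), "range_z" (480x640 float32, m along the optical axis (not along the pixel's ray), 0 where there is no reading), "intrinsics" (3x3 intrinsics, pixels), "R" (3x3) and "t" (3): a world point X has camera coordinates R X + t. Camera axes: x right, y down, z forward; pixel columns grow to the right and rows downward; lengths in m; the calibration is good to about 2 mm. A picture is of the moment at which its call begins.
A pose or a line that the arm cannot do raises PlanningError and nothing moves.
- close_job(): hands the job in; it is judged then, once.
Trained networks look in the newest picture that a camera, given by its name, has taken for a name from the list of things; names that differ only in an ending like _2 or _b are one class to them, and where a whole thing is asked for, a point or a joint stands for the part that bears it (a point fixed in the world has none). Each returns a list of dicts, best first, with "conf" (0 to 1); they miss things now and then, are a little off and sometimes report something else, mostly with a low value. They report only what shows in the picture. A call takes as long as a camera call.
- spot_in(camera, query): "xy" ([column, row] in pixels, amid what is visible of it).
- silhouettes(camera, query): "region" (480x640 bool, what is visible of it) and "xy" ([column, row] in pixels, amid what is visible of it).
Readings, each from a call of its own:
- current_clock(): time.
- current_joint_pos(): joint angles.
- current_qvel(): joint speeds.
- current_joint_torque(): joint torques, N m.
- current_position(): TCP position.
- current_orientation(): TCP orientation.
- current_force(): force on the tool from outside, world axes, zero at the start.
- current_torque(): the same for the moment, N m.
- current_finger_gap(): finger opening in m.
- current_grip_force(): force on a finger pad.
Only numpy, scipy, OpenCV 4.12 (cv2) and the standard library are available. Lean on these libraries where they do the work, as an engineer would, in place of code of your own. Each camera call takes 0.05 s, during which the arm holds its last target. There are 200 camera calls.

## Task

Unlock the sample changer: with the fingers shut, set a fingertip with light, steady pressure (about 3 to 5 N) on top of the grey raised rim beside the yellow tab, slide it along the rim's robot-facing side until it finds the one open notch (the other dark patches are flush inlays), and press the black key inside the notch fully down so that it stays down. Press lightly, then take the hand clear. Nothing is to be gripped or lifted: leave the beakers, bottles and jar where they stand.

Things in the scene. Friction and masses are not known exactly. Their poses are not given: they have to be found in the camera images.
- sampler: sample changer, fixed to the bench: white base; on it a grey round dish, 376 mm wide, floor 55 mm above the bench; in the dish a white plate, 244 mm wide, 70 mm above the bench, carrying four beakers (tops at 128 mm); round these the grey raised rim. Origin on the vertical axis of dish and rim, at bench height; z up; -x points to its front, roughly at the robot.
- rim_centre (a point): point on the rim's vertical axis, level with the rim's flat top (80 mm above the bench); axes as the sampler's. The rim is a stiff grey ring round this axis, inner radius 156 mm, outer 180 mm, standing 25 mm above the dish floor; it does not turn under a fingertip. Nine black inlays of the key's size lie level with its top, every 36 degrees on from the notch, and do nothing.
- rim_front (a point): point on the rim's top, half-way across its width, straight in front (-x) of rim_centre. The rim's one notch has its middle up to 0.6 rad (101 mm along the rim) to either side of this point; where must be felt or seen. The notch is a gap about 53 mm long, cut through the rim's whole width, open above and to both sides, holding the black key.
- start (a point): point on the rim's top, half-way across its width, beside the yellow tab: where the sweep starts, on the robot's left, 1.1 rad round the rim from rim_front. The yellow tab sticks out of the dish just outside the rim here, its top 12 mm below the rim's top. From here the sweep runs round the side that faces the robot, past rim_front.
- key (a joint): travel of the black key in the notch, m: 0 up, its flat top (22 mm across the rim, 50 mm along it) 8 mm below the rim's top; 0.008 fully down, 16 mm below. It goes straight down, takes about 1.5 N anywhere on its top, and stays where it is left.
- beaker0: loose glass sample beaker, 48 mm wide at the rim, 58 mm tall, standing on the white plate inside the ring; origin at the centre of its underside. Leave it alone.
- beaker1: loose glass sample beaker, 48 mm wide at the rim, 58 mm tall, standing on the white plate inside the ring; origin at the centre of its underside. Leave it alone.
- beaker2: loose glass sample beaker, 48 mm wide at the rim, 58 mm tall, standing on the white plate inside the ring; origin at the centre of its underside. Leave it alone.
- beaker3: loose glass sample beaker, 48 mm wide at the rim, 58 mm tall, standing on the white plate inside the ring; origin at the centre of its underside. Leave it alone.
- bottle_blue: loose amber bottle, 80 mm in diameter, 170 mm tall, with a blue cap, standing on the bench; origin at the centre of its underside. Leave it alone.
- bottle_white: loose amber bottle, 80 mm in diameter, 170 mm tall, with a white cap, standing on the bench; origin at the centre of its underside. Leave it alone.
- jar: loose amber jar with a white lid, 56 mm in diameter, 60 mm tall, standing on the bench; origin at the centre of its underside. Leave it alone.
- spare: loose empty glass beaker, 70 mm wide at the rim, 75 mm tall, standing on the bench; origin at the centre of its underside. Leave it alone.

How it is judged:
On the way, in this order (a step that is already met when the one before it is completed fails the run):
1. a fingertip presses on the rim beside the yellow tab, the key still up (contact force between the fingers and sampler above 1 N and value of joint key below 0.001 m and horizontal distance between the grasp point and start below 0.03 m), for 0.1 s.
2. the fingertip presses on the rim further along, 45 mm or more from the start, the key still up (contact force between the fingers and sampler above 1 N and value of joint key below 0.001 m and horizontal distance between the grasp point and start above 0.045 m), for 0.1 s.
3. the key in the notch is pressed fully down (6 mm or more of its 8 mm) by the fingers (value of joint key above 0.006 m and contact force between the fingers and sampler above 0.3 N), for 0.05 s.
At the end, for the whole second after the job is handed in: the key stays down (6 mm or more of its 8 mm), and every beaker, bottle and jar stands upright within 20 mm of where it was (value of joint key above 0.006 m and distance of each of beaker0, beaker1, beaker2, beaker3, bottle_blue, bottle_white, jar, spare from where it was at the start of the episode below 0.02 m and angle between each of beaker0, beaker1, beaker2, beaker3, bottle_blue, bottle_white, jar, spare's own z axis and vertical below 0.2 rad); the robot touches nothing.
It fails at once if a beaker, bottle or jar is lifted, pushed more than 20 mm or tipped (not (distance of each of beaker0, beaker1, beaker2, beaker3, bottle_blue, bottle_white, jar, spare from where it was at the start of the episode below 0.02 m and angle between each of beaker0, beaker1, beaker2, beaker3, bottle_blue, bottle_white, jar, spare's own z axis and vertical below 0.2 rad)).
It fails at once if the fingers press the sample changer with more than 40 N (contact force between the fingers and sampler above 40 N).
It also fails if it takes over 64 s, if anything falls off the work surface, if the arm or the gripper's body presses on something with over 40 N, if the wrist force passes 120 N, or if a joint passes its speed limit or range.

## Working session

There is one attempt and no reset: what is moved stays moved. The work goes in short steps, each a Python script; the robot and the scene stay as the last script left them, time stands still between calls to the robot, and variables do not carry over. Pictures are saved under pics/ and viewed, at most 10 in all, crops included, and the job is handed in when it is done.

```bash
mkdir -p pics
cat > h.py <<'E'
import numpy as np, cv2
from bench import *
def world(c,m=None):
    K,R,t,Z=c["intrinsics"],c["R"],c["t"],c["range_z"]
    v,u=np.nonzero((Z>0) if m is None else (m&(Z>0)))
    z=Z[v,u]; P=np.stack([(u-K[0,2])/K[0,0]*z,(v-K[1,2])/K[1,1]*z,z],1)
    return (P-t)@R,(u,v)
def proj(c,X):
    p=c["intrinsics"]@(c["R"]@np.asarray(X)+c["t"]); return p[:2]/p[2]
E
python3 - <<'E'
from h import *
for n in ["top","scene"]:
    c=capture(n); cv2.imwrite(f"pics/{n}1.png",c["image"])
    print(n,"cam",-c["R"].T@c["t"])
    for q in ["sampler","key","rim_centre","start","rim_front"]:
        print(n,q,[(round(d["conf"],2),np.round(d["xy"])) for d in spot_in(n,q)][:4])
    if n=="top":
        P,(u,v)=world(c)
        b=(abs(P[:,2]-.08)<.004)
        print(b.sum(), P[b].min(0),P[b].max(0), np.median(P[b],0))
        np.savez("top.npz",**c)
E
```

```text
top cam [0.40541786 0.02581619 1.15378483]
top sampler [(0.86, array([307., 207.])), (0.24, array([267., 255.]))]
top key [(0.65, array([267., 254.])), (0.27, array([302., 226.]))]
top rim_centre [(0.79, array([308., 207.]))]
top start [(0.86, array([310., 206.])), (0.53, array([169., 255.]))]
top rim_front [(0.89, array([306., 207.])), (0.27, array([186., 317.]))]
8705 [ 0.37022339 -0.7688763   0.07600347] [1.15387375 0.68825609 0.08399308] [ 0.82898293 -0.07522158  0.08038511]
scene cam [ 1.39792055 -0.24212889  0.59521235]
scene sampler [(0.57, array([362., 276.]))]
scene key [(0.7, array([389., 221.])), (0.19, array([480., 217.]))]
scene rim_centre [(0.57, array([365., 276.]))]
scene start [(0.93, array([364., 278.]))]
scene rim_front [(0.85, array([363., 278.]))]
```

View pics/top1.png

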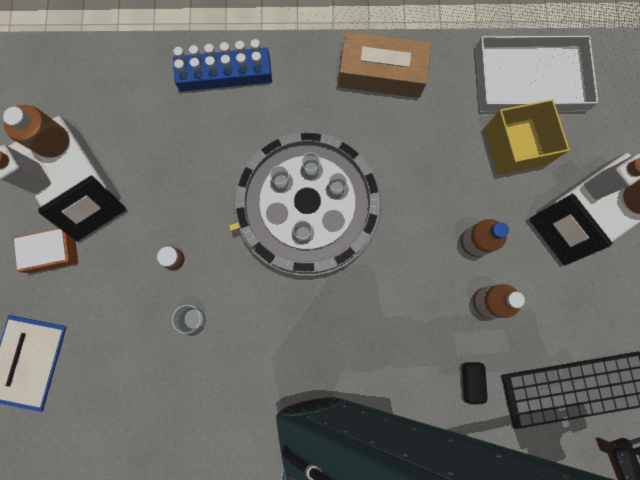

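View pics/scene1.png

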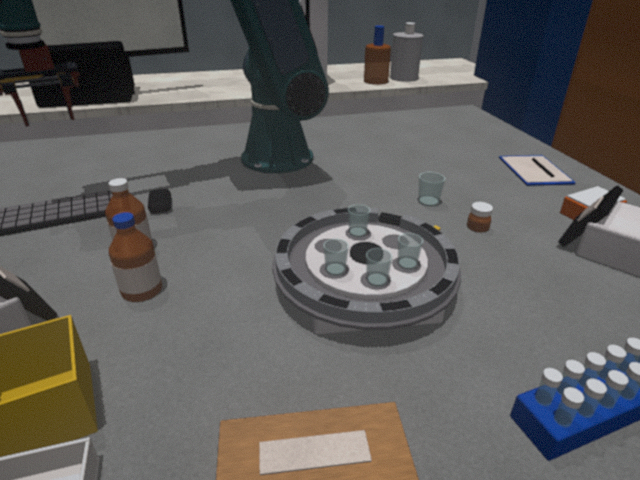

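The top view shows the ring centred near (308,203), the yellow tab at (234,228) and the robot side below. Black patches near the front lie at about (265,252), (312,267) and (354,245). Next I fit the circle and compare depths around the rim.

Run:
```python
from h import *
from scipy.optimize import least_squares
c=dict(np.load("top.npz")); P,(u,v)=world(c); I=c["image"]
r0=np.array([0.0,0])
K=c["intrinsics"]; ray=c["R"].T@np.array([(308-K[0,2])/K[0,0],(203-K[1,2])/K[1,1],1]); C=-c["R"].T@c["t"]
X=(C+ray*(.08-C[2])/ray[2])[:2]; print("guess",X)
for _ in range(30):
    d=np.hypot(*(P[:,:2]-X).T); b=(abs(P[:,2]-.08)<.004)&(d>.140)&(d<.2)
    Q=P[b,:2]; a=np.arctan2(*(Q-X).T[::-1]); k=(np.floor(a/(2*np.pi)*72)).astype(int)
    # mean of per-sector radii robust to uneven sampling
    f=lambda x: np.hypot(*(Q-x).T)-.168
    X=least_squares(f,X,loss="soft_l1",f_scale=.01).x
print("centre",X,b.sum())
hsv=cv2.cvtColor(I,cv2.COLOR_BGR2HSV)
y=(hsv[v,u,0]>20)&(hsv[v,u,0]<35)&(hsv[v,u,1]>120)&(np.hypot(*(P[:,:2]-X).T)<.23)
T=P[y].mean(0); print("tab",T,y.sum(),"ang",np.arctan2(*(T[:2]-X)[::-1]),"r",np.hypot(*(T[:2]-X)))
d=np.hypot(*(P[:,:2]-X).T); a=np.arctan2(P[:,1]-X[1],P[:,0]-X[0])%(2*np.pi)
g=I[v,u].mean(1)
for deg in range(90,280,4):
    m=(d>.160)&(d<.176)&(abs(np.degrees(a)-deg)<2)
    print(deg,m.sum(),"z %.4f g %.0f"%(np.median(P[m,2]),np.median(g[m])),end=" | ")
print()
print(np.degrees(a[y].mean()))
for n in ["jar","spare","beaker0","bottle_blue","bottle_white"]:
    spots=spot_in("top",n)
    for s in spots[:4]:
        p=np.round(s["xy"]).astype(int); j=np.argmin((u-p[0])**2+(v-p[1])**2); print(n,round(s["conf"],2),P[j].round(3))
```

```text
guess [0.68451779 0.04691877]
centre [0.69219066 0.04966576] 3661
tab [0.62883248 0.2325689  0.0679888 ] 59 ang 1.9042629946453897 r 0.19356605675987062
90 24 z 0.0795 g 130 | 94 28 z 0.0805 g 129 | 98 31 z 0.0805 g 38 | 102 32 z 0.0803 g 38 | 106 30 z 0.0807 g 38 | 110 30 z 0.0803 g 38 | 114 27 z 0.0805 g 127 | 118 30 z 0.0805 g 133 | 122 31 z 0.0802 g 131 | 126 31 z 0.0810 g 132 | 130 37 z 0.0781 g 110 | 134 28 z 0.0716 g 39 | 138 30 z 0.0727 g 40 | 142 31 z 0.0719 g 40 | 146 31 z 0.0722 g 41 | 150 31 z 0.0716 g 75 | 154 31 z 0.0790 g 133 | 158 31 z 0.0807 g 134 | 162 31 z 0.0808 g 134 | 166 30 z 0.0806 g 133 | 170 34 z 0.0804 g 43 | 174 32 z 0.0805 g 43 | 178 35 z 0.0807 g 43 | 182 33 z 0.0809 g 43 | 186 30 z 0.0804 g 129 | 190 32 z 0.0802 g 136 | 194 31 z 0.0810 g 137 | 198 29 z 0.0797 g 135 | 202 33 z 0.0801 g 136 | 206 32 z 0.0793 g 43 | 210 31 z 0.0803 g 43 | 214 30 z 0.0803 g 43 | 218 31 z 0.0798 g 42 | 222 31 z 0.0797 g 125 | 226 28 z 0.0797 g 136 | 230 33 z 0.0804 g 133 | 234 29 z 0.0807 g 134 | 238 31 z 0.0803 g 133 | 242 31 z 0.0804 g 42 | 246 30 z 0.0803 g 41 | 250 30 z 0.0811 g 41 | 254 29 z 0.0808 g 40 | 258 32 z 0.0808 g 121 | 262 30 z 0.0807 g 132 | 266 31 z 0.0794 g 131 | 270 26 z 0.0797 g 134 | 274 33 z 0.0803 g 130 | 278 28 z 0.0801 g 38 | 
109.10728756921851
jar 0.86 [0.55  0.394 0.064]
jar 0.27 [ 0.592 -0.369  0.132]
spare 0.86 [0.413 0.356 0.006]
beaker0 0.94 [0.759 0.125 0.077]
beaker0 0.76 [0.619 0.06  0.076]
beaker0 0.67 [ 0.741 -0.024  0.078]
bottle_blue 0.77 [ 0.591 -0.368  0.127]
bottle_blue 0.42 [ 0.443 -0.392  0.132]
bottle_white 0.69 [ 0.434 -0.393  0.135]
bottle_white 0.55 [0.758 0.118 0.072]
```

The notch is clear: rim angle 132–150°, depth 8 mm lower (0.072 m), centre about 141°. The tab is at 109°. I'll refine the centre, then shut the fingers and move above the start.

```bash
cat >> h.py <<'E'
from scipy.spatial.transform import Rotation as Ro
CEN=np.array([0.6922,0.0497])
def quat(th):   # tool down, tool x radial, y tangential; half-turn selected by FL
    x=np.array([np.cos(th),np.sin(th),0]); z=np.array([0,0,-1.]); y=np.cross(z,x)
    return Ro.from_matrix(np.stack([x,y,z],1))
def pose(deg,z,flip,r=.168):
    th=np.radians(deg); q=quat(th+np.pi*flip).as_quat()
    return [CEN[0]+r*np.cos(th),CEN[1]+r*np.sin(th),z],q
E
python3 - <<'E'
from h import *
c=dict(np.load("top.npz")); P,(u,v)=world(c)
d=np.hypot(*(P[:,:2]-CEN).T); a=np.degrees(np.arctan2(P[:,1]-CEN[1],P[:,0]-CEN[0]))%360
for s in range(0,360,30):
    m=(abs(a-s)<15)&(abs(P[:,2]-.08)<.003)&(d>.14)&(d<.2); print(s,np.percentile(d[m],[3,50,97]).round(4))
print(current_force(),current_clock())
for f in (0,1):
    for g in (109,141): print(f,g,[inverse_kinematics(*pose(g,z,f)) for z in (.14,)])
E
```

```text
0 [0.1561 0.1679 0.1802]
30 [0.1561 0.169  0.1797]
60 [0.1564 0.1684 0.1797]
90 [0.1565 0.1687 0.1797]
120 [0.1565 0.168  0.1791]
150 [0.1566 0.168  0.1791]
180 [0.156  0.1682 0.1791]
210 [0.1565 0.1686 0.1794]
240 [0.1567 0.1674 0.1793]
270 [0.1566 0.1683 0.1792]
300 [0.1563 0.1681 0.1795]
330 [0.1561 0.1678 0.18  ]
[-0.57746895  0.3589586  -0.92441814] 0.85
0 109 [array([ 2.13255041e-01,  5.33615972e-01,  1.43465813e+00, -4.44089210e-16,
        1.17331855e+00, -1.18357517e-01])]
0 141 [array([ 1.51469393e-01,  4.19720931e-01,  1.64153956e+00, -4.44089210e-16,
        1.08033216e+00, -7.38648525e-01])]
1 109 [None]
1 141 [array([ 1.51469393e-01,  4.19720931e-01,  1.64153956e+00, -4.44089210e-16,
        1.08033216e+00,  2.40294413e+00])]
```

Run:
```python
from h import *
p=np.array(current_position())
servo_line([p[0],p[1],.36],rate=.25)
move_gripper(0)
move_ptp(*pose(109,.36,0)); servo_line(pose(109,.11,0)[0],rate=.2)
sleep(.3); F0=np.mean([ (sleep(.02),current_force())[1] for _ in range(10)],0); np.save("F0.npy",F0)
print(F0,current_clock())
hit=servo_line(pose(109,.074,0)[0],rate=.015,contact_N=3)
for _ in range(6):
    sleep(.1); print(hit,np.round(current_position(),4),(np.array(current_force())-F0).round(2))
print(current_clock())
```

```text
[ 0.14606394 -0.00228231  0.06619845] 7.9583
True [0.6375 0.2085 0.0804] [-0.62 -0.12  4.94]
True [0.6375 0.2086 0.0804] [-0.51  0.33  5.32]
True [0.6375 0.2085 0.0804] [-0.87  0.04  5.61]
True [0.6375 0.2086 0.0804] [-1.09 -0.6   6.09]
True [0.6375 0.2086 0.0804] [-0.69 -0.82  4.7 ]
True [0.6375 0.2086 0.0804] [ 0.2  -0.93  4.93]
10.3083
```

Run:
```python
from h import *
F0=np.load("F0.npy"); zc=.0803; low=0
def fz(): return np.mean([(sleep(.015),current_force()[2])[1] for _ in range(6)])-F0[2]
for g in np.arange(110.5,141.1,1.5):
    p,q=pose(g,zc,0); servo_line(p,q,rate=.02)
    f=fz(); print(g,round(zc,5),round(current_position()[2],5),"%.1f"%f)
    if f>12: print("stop"); break
    if f<1 and zc<.0792 or (f<.8 and g>134): print("notch?"); low+=1
    if low>=2: break
    zc=float(np.clip(zc+np.clip((f-4)*6e-5,-.0003,.0003),.0785,.082))
print(current_clock(),current_position())
```

```text
110.5 0.0803 0.0804 3.7
112.0 0.08028 0.08041 2.8
113.5 0.08021 0.08038 4.3
115.0 0.08023 0.08038 5.3
116.5 0.08031 0.08041 5.4
118.0 0.08039 0.08037 5.3
119.5 0.08047 0.08039 4.9
121.0 0.08052 0.08039 4.6
122.5 0.08056 0.0804 3.1
124.0 0.0805 0.08041 3.2
125.5 0.08046 0.0804 2.9
127.0 0.08039 0.08038 2.8
128.5 0.08032 0.0804 3.7
130.0 0.0803 0.08037 3.9
131.5 0.0803 0.08025 4.0
133.0 0.0803 0.07975 0.4
134.5 0.08008 0.08012 0.0
notch?
136.0 0.07984 0.07986 -0.0
notch?
18.675 [0.57137168 0.1663923  0.07985965]
```

Run:
```python
from h import *
F0=np.load("F0.npy")
servo_line(*pose(141,.0805,0),rate=.03); sleep(.2)
hit=servo_line(pose(141,.0615,0)[0],rate=.012,contact_N=5)
for _ in range(4):
    sleep(.1); print(hit,np.round(current_position(),4),(np.array(current_force())-F0).round(2))
print(current_clock())
```

```text
True [0.5616 0.1555 0.0642] [-1.2  -0.08  5.44]
True [0.5616 0.1555 0.0642] [-1.28  0.05  5.44]
True [0.5616 0.1555 0.0641] [-1.39 -0.54  5.68]
True [0.5616 0.1555 0.0641] [-0.38  1.07  5.73]
21.1583
```

Bottomed out at z = 0.064 m, which is 16 mm below the rim. I'll retreat and check.

Run:
```python
from h import *
servo_line(pose(141,.30,0)[0],rate=.12)
move_ptp([.45,-.1,.40],current_orientation())
c=capture("top"); P,(u,v)=world(c)
d=np.hypot(*(P[:,:2]-CEN).T); a=np.degrees(np.arctan2(P[:,1]-CEN[1],P[:,0]-CEN[0]))%360
m=(d>.160)&(d<.176)&(abs(a-141)<6); print("key z",m.sum(),np.median(P[m,2]),current_clock())
cv2.imwrite("pics/top2.png",c["image"])
```

```text
key z 92 0.06430095508107311 24.4583
```

View pics/top2.png

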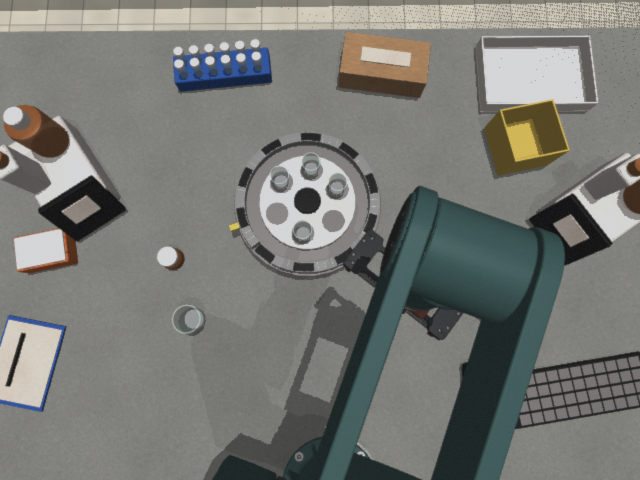

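The key at (265,252) now reads 0.064 m, fully down. The beakers, jar (170,258) and spare beaker (188,320) are where they were. The arm hides the bottles, but it passed well above them.

```bash
python3 -c "
from bench import *
sleep(.3); print(close_job())"
```

```text
the job is handed in; nothing more can be done
None
```

The key is fully down (0.064 m, 16 mm below the rim) and the hand is clear. The glassware I could see hasn't moved, but the arm hid the two bottles in the last picture. The job is handed in; no verdict came back.

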